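# Hang the chipped fan wheel on the sprung J-hook

### The job

Lift the chipped aluminium fan wheel out of the vise by its rim and carry it over the upturned tip of the J-hook on the stand, then feel for the hook: rest the rim gently on its flat land just behind the tip, slide it back against the sprung white bumper until it is past the step, and let it down into the seat while still holding it. Then let go and leave it hanging still in the seat. Never lean hard on the hook (about 1.5 kg-force in all is too much) or knock it with the gripper, do not let the wheel drop, even the last few millimetres, and leave the other parts on the counter where they are.

Things in the scene. Friction and masses are not known exactly. Their poses are not given: they have to be found in the camera images.
- fan: Aluminium fan wheel, 0.15 to 0.31 kg, upright in the vise: rim 150 mm outside, 124 mm inside diameter, 14 mm thick along the axle; hub 28 mm across; five thin blades within that thickness, 36 deg to either side of the top: there a 10 mm wide bar passes from 17 to 62 mm above the hub centre. Origin at the hub centre, 134 mm above the counter; x is the axle, z up. Pinch the rim across its flat faces from above, 30 to 40 mm to one side (y) of the top.
- fan_top (a point): Point on the inside of the fan's rim at the top of the open window, mid-thickness, 62 mm above the hub centre. This part of the rim goes on the hook: keep the fingers off it.
- vise: Faded-blue bench vise fixed to the counter, about 200 mm long (x), 100 mm wide (y); origin in the middle of its underside. Jaw tops 90 mm above the counter, jaw gap 17 mm across x. The fan stands on two guide bars between the jaws, rim bottom 60 mm above the counter, 1.5 mm play each side, not clamped. Lift straight up: clear of the jaws after 30 mm.
- stand: Hook stand fixed to the counter; origin under its post (18 mm square, 260 mm high), z up. The steel hook arm, 10 mm wide, runs from the post along the stand's -x at y = 0. It gives about 0.12 mm per newton downwards. Its height on the post is set by a red clamp anywhere up to 9 mm above or below middle; no reading tells it: look or feel. Clamp and bumper are under 29 mm wide; base x -40 to 90 mm, 14 mm high.
- land (a point): Fixed in the stand's frame at x = -68 mm, 245 mm above the counter: middle of the hook's flat land at the clamp's middle height; the real land top is up to 9 mm higher or lower. The land runs from x = -84 to -52 mm and is 9 mm thick; the upturned tip before it (x = -92 to -84 mm) stands 10 mm above it. Axes as the stand.
- seat (a point): Fixed in the stand's frame at x = -45 mm, 239 mm above the counter: where the inside of the rim rests, mid-thickness, when seated (again up to 9 mm higher or lower). The seat bar (8 mm thick) lies 6 mm below the land, from the step at x = -52 mm to the post; the bumper keeps the seated rim against the step. Axes as the stand.
- bumper (a joint): Travel in m of the white nylon bumper (28 mm across, round the seat bar, its top 8 mm above the land), which slides towards the post (+x) on a spring: 0 = free, front face at x = -44 mm in the stand's frame; 0.014 = end stop; 1 N at first plus 0.25 N per mm. 6 mm with the fan seated; 7 to 10 mm lets the rim past the step. Rubbing down its face can feel like 2 to 4 N.
- bearing: Bronze ball bearing, 52 mm across, 15 mm high, lying flat; bystander, origin under it.
- spacer: White nylon spacer, 28 mm across, 18 mm high; bystander, origin under it.
- key: Steel woodruff key, half-disc 32 x 16 mm, 8 mm high; bystander, origin under it.
- pulley: Dark steel belt pulley, 64 mm across, 34 mm high; bystander, origin under it.
- screwdriver: Screwdriver lying on the counter; bystander.
- brush: Brush lying on the counter; bystander.
- can: Green closed can, 52 mm across, 130 mm high; bystander, origin under it.

How it is judged:
On the way, in this order (a step that is already met when the one before it is completed fails the run):
1. the fan is lifted clear of the vise jaws, held by the fingers (height (world z) of fan above 0.172 m and contact force between the fingers and fan above 2 N and contact force between fan and vise below 0.1 N), for 0.1 s.
2. the fan, still held, rests gently on the hook's land, between tip and bumper, for a moment (contact force between fan and stand above 1.2 N and contact force between the fingers and fan above 2 N and x of fan_top in the frame of stand between -0.088 and -0.053 m), for 0.2 s.
3. the fan, still held, is back past the step, bearing on the hook with the bumper pressed back (x of fan_top in the frame of stand between -0.049 and -0.036 m and y of fan in the frame of stand between -0.012 and 0.012 m and value of joint bumper above 0.003 m and contact force between fan and stand above 1.5 N and contact force between the fingers and fan above 2 N and z of fan in the frame of stand between 0.162 and 0.191 m), for 0.2 s.
At the end, for the whole second after the job is handed in: The fan hangs released and still in the hook's seat, touched only by the stand: rim inside within 4 mm of x = -45 mm in the stand's frame, bumper pressed back more than 3 mm, hub within 12 mm of the arm's plane and 162 to 191 mm above the counter (x of fan_top in the frame of stand between -0.049 and -0.041 m and y of fan in the frame of stand between -0.012 and 0.012 m and z of fan in the frame of stand between 0.162 and 0.191 m and value of joint bumper above 0.003 m and linear speed of fan below 0.03 m/s and angular speed of fan below 0.4 rad/s and contact force between the fingers and fan below 0.05 N and contact force between fan and stand above 0.8 N).
It fails at once if the fan bears on the hook stand with more than 15 N in all (contact force between fan and stand above 15 N).
It fails at once if the robot bears on the hook stand with more than 5 N (contact force between any of the fingers, the arm and stand above 5 N).
It fails at once if the fan drops or swings free: it moves faster than 0.2 m/s (a fall of more than about 2 mm) with no finger touching it (linear speed of fan above 0.2 m/s and contact force between the fingers and fan below 0.05 N).
It fails at once if the fan is dropped (hub below 110 mm) (height (world z) of fan below 0.11 m).
It fails at once if another part on the counter is moved more than 15 mm (distance of any of bearing, spacer, key, pulley, screwdriver, brush, can from where it was at the start of the episode above 0.015 m).
It also fails if it takes over 64 s, if anything falls off the work surface, if the arm or the gripper's body presses on something with over 40 N, if the wrist force passes 120 N, or if a joint passes its speed limit or range.

### The arm

A 6-joint arm with a two-finger parallel gripper is mounted at the origin on the work surface. World frame = base frame: x ahead of the robot, y to its left, z up, the work surface at z = 0. Lengths are in m, angles in rad, forces in N, time in s.
With the tool pointing down it reaches from about 0.375 to 0.9 m from the base axis. Payload 3.1 kg.
Tool frame: the origin (TCP) lies on the front face of the gripper's body, between the roots of the fingers; the fingertips stand 73 mm ahead of it and the grasp point (between the pads) lies 54 mm ahead of it (manip.finger_overhang is the distance from the TCP to the fingertips, in m); z points along the fingers, y is the direction in which the jaws open and shut (so a half turn about z gives the same grasp; the last joint's range is limited). The gripper opens to 85 mm and grips with 20 to 120 N. Pads are 22 mm wide; open, the fingers measure 114 mm over their backs; the gripper's body (76 mm by 85 mm) begins 54 mm behind the grasp point. The pads swing forward as they close: fully open they stand 13 mm farther back than shut.
Start: joints at [1.05, 0.527, 1.433, -0, 1.181, -0.178], TCP at [0.21, 0.589, 0.304] pointing down, gripper open.
Joint ranges: [-3.08, 3.08], [-0.75, 2.2], [0.22, 2.44], [-1.43, 4.57], [0, 2.65], [-2.85, 2.85]. Speed limits (rad/s): [2.79, 2.79, 3.14, 3.14, 3.14, 3.14].

### API

Orientations are given as a unit quaternion [x, y, z, w].
In Python, from station import manip gives the robot as it stands.
- The arm moves only by the tool apply_moves, never from a script. Its argument "increments" is a list that holds one entry, the list of rows, each a list of 4 numbers: the shift along the tool's x, y, z in m, then the turn about the tool's z in degrees. In form: [[[dx, dy, dz, spin], ...]]. A call has 1 to 5 rows; each row shifts and turns the pose as measured when the row begins, along the tool's axes as they then stand; what a row does not reach is not made up. A row lasts 1/10 s, in which the tool goes at most 50 mm and 8.59 degrees, less where a joint would pass 70% of its speed; a pose out of reach is approached as far as the arm can. A call with a gripper value outside its range is refused whole. "fingers" is the opening, from 0 (shut) to 1 (fully open), set as the call begins (left out, the last holds). The fingers move at their own pace and stop on an object; "newtons" is the grip in N (left out, the last holds). Time passes only in rows, so rows that do not move let the fingers close. It gives the time, the measured TCP pose, the force and the opening at its end, in the units of the state.
- manip.sense(): the state, without advancing time (a new reading comes with each control period).
- manip.snapshot(name): name is "scene" or "top"; returns (picture, depth): 420x560x3 uint8, red, green, blue; 420x560 float32, m along the optical axis (not along the pixel's ray), 0 where there is no reading.
- manip.camera_model(name): a dict with "mtx" (3x3 intrinsics, pixels), "distortion" ([k1, k2, p1, p2, k3] as OpenCV has them; the pictures are not rectified), "R" (3x3) and "t" (3): a world point X has camera coordinates R X + t. Camera axes: x right, y down, z forward; pixel columns grow to the right and rows downward; lengths in m; the calibration is good to about 2 mm. A picture is of the moment at which its call begins. camera_model takes no time and is no camera call.
- manip.sign_off(): hands the job in, once; it reports no verdict.
The state is a dict: "t": time; "q": joint angles; "qd": joint speeds; "tau": joint torques, N m; "tcp_pos": TCP position; "tool_rot": TCP orientation; "force": force on the tool from outside, world axes, zero at the start; "ft_torque": the same for the moment, N m; "finger_gap": opening from 0.0 (shut) to 1.0 (fully open).
Only numpy, scipy, OpenCV 4.12 (cv2) and the standard library are available. Lean on these libraries where they do the work, as an engineer would, in place of code of your own. Each camera call takes 0.05 s, during which the arm holds its last target.

## Working session

There is one attempt and no reset: what is moved stays moved. The work goes in short steps, Python scripts to look and compute and a tool call to move; the robot and the scene stay as the last step left them, time stands still between calls to the robot, and variables do not carry over. Pictures are saved under pics/ and viewed, and the job is handed in when it is done.

Besides the shell and the picture viewer there is one more tool, called after "Call:" by a JSON object that holds its "fn" and its "kwargs". apply_moves: Moves the arm, as the interface text tells. Its arguments: {"type":"object","properties":{"increments":{"type":"array","items":{"type":"array","items":{"type":"array","items":{"type":"number"}}}},"fingers":{"type":"number"},"newtons":{"type":"number"}},"required":["increments"]}

```bash
mkdir -p pics; ls; python3 - <<'E'
from station import manip
import cv2,numpy as np
for n in ("scene","top"):
    p,d=manip.snapshot(n)
    np.savez(f"pics/{n}0.npz",p=p,d=d)
    cv2.imwrite(f"pics/{n}0.png",p[:,:,::-1])
    m=manip.camera_model(n);print(n,m)
print(manip.sense(), manip.finger_overhang)
E
```

```text
pics
scene {'mtx': array([[392.95091855,   0.        , 279.43280696],
       [  0.        , 392.95091855, 216.83769009],
       [  0.        ,   0.        ,   1.        ]]), 'distortion': array([-0.10367804,  0.        ,  0.        ,  0.        ,  0.        ]), 'R': array([[-0.85936378,  0.51133432,  0.00557728],
       [ 0.43345801,  0.73418247, -0.52258038],
       [-0.27130802, -0.44666914, -0.85257178]]), 't': array([ 0.49969625, -0.10521101,  1.46801439])}
top {'mtx': array([[452.99009125,   0.        , 275.45231061],
       [  0.        , 452.99009125, 211.12277997],
       [  0.        ,   0.        ,   1.        ]]), 'distortion': array([-0.10769342,  0.        ,  0.        ,  0.        ,  0.        ]), 'R': array([[-1.55059207e-02, -9.99878036e-01, -1.86554724e-03],
       [-9.93452381e-01,  1.56174309e-02, -1.13174481e-01],
       [ 1.13189813e-01,  9.84578228e-05, -9.93573378e-01]]), 't': array([-0.03546421,  0.55383206,  1.42775487])}
{'t': 0.1, 'q': array([ 1.04948700e+00,  5.28388479e-01,  1.43380301e+00, -1.87667232e-05,
        1.18140683e+00, -1.78518105e-01]), 'qd': array([ 2.10227330e-03, -3.86144479e-06, -2.10107777e-03, -1.43209474e-03,
        1.26923771e-03, -2.47105101e-04]), 'tau': array([-5.65889077e-04, -4.43303311e+01, -1.78586107e+01, -2.60711595e-04,
        3.89125751e-03,  1.51271644e-05]), 'tcp_pos': array([0.2097976 , 0.58818565, 0.30301278]), 'tool_rot': array([ 1.70554073e-01,  9.85347808e-01, -9.45034543e-04, -3.35635030e-04]), 'force': array([ 0.81064535, -0.38249437,  0.29376004]), 'ft_torque': array([-0.03850051,  0.01397224, -0.00954517]), 'finger_gap': 0.9971866174939733} 0.0726
```

View pics/scene0.png

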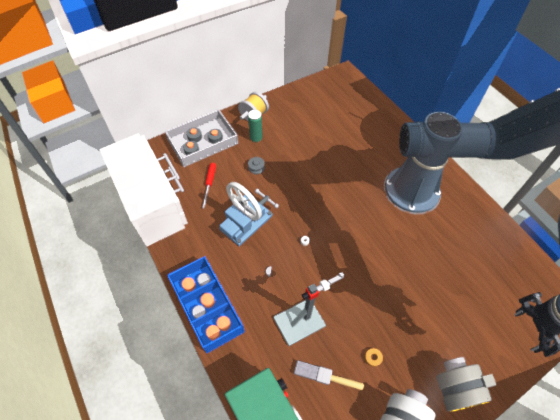

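View pics/top0.png

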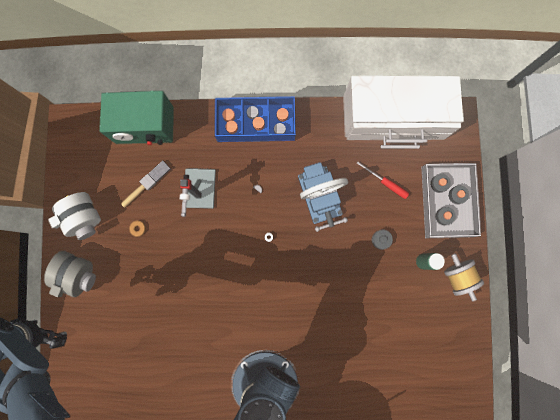

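The scene view shows the fan in the vise at about (243,202) and the hook stand at about (305,310). In the top view they are at (323,187) and (197,190). Next I'll crop both and build point clouds.

```bash
cat > h.py <<'E'
import numpy as np,cv2
from station import manip
def cloud(n,p,d,box):
    m=manip.camera_model(n);u0,v0,u1,v1=box
    vv,uu=np.mgrid[v0:v1,u0:u1]
    z=d[v0:v1,u0:u1].ravel().astype(float)
    uv=np.stack([uu.ravel(),vv.ravel()],1).astype(np.float64)
    n_=cv2.undistortPoints(uv.reshape(-1,1,2),m['mtx'],m['distortion']).reshape(-1,2)
    c=np.c_[n_*z[:,None],z]
    X=(c-m['t'])@m['R']
    ok=z>0
    return X[ok],uv[ok],p[v0:v1,u0:u1].reshape(-1,3)[ok]
def proj(n,X):
    m=manip.camera_model(n)
    return cv2.projectPoints(np.asarray(X,float).reshape(-1,3),cv2.Rodrigues(m['R'])[0],m['t'],m['mtx'],m['distortion'])[0].reshape(-1,2)
def crop(im,box,s,f):
    u0,v0,u1,v1=box
    cv2.imwrite(f,cv2.resize(im[v0:v1,u0:u1,::-1],None,fx=s,fy=s,interpolation=cv2.INTER_CUBIC))
E
python3 - <<'E'
from h import *
S=np.load('pics/scene0.npz');T=np.load('pics/top0.npz')
a=cv2.resize(S['p'][170:250,205:305],None,fx=4,fy=4,interpolation=2)
b=cv2.resize(S['p'][260:340,265:365],None,fx=4,fy=4,interpolation=2)
cc=cv2.resize(T['p'][150:230,275:375],None,fx=4,fy=4,interpolation=2)
d=cv2.resize(T['p'][150:230,150:250],None,fx=4,fy=4,interpolation=2)
im=np.vstack([np.hstack([a[:300],b[:300]]),np.hstack([cc[:300],d[:300]])])
cv2.imwrite('pics/crops.png',im[:,:,::-1])
for n,D,box in(('scene',S,(215,175,290,245)),('top',T,(290,160,360,232))):
    X,uv,c=cloud(n,D['p'],D['d'],box)
    k=X[:,2]>0.115
    P=X[k];print(n,'fan pts',len(P),P.min(0),P.max(0))
    # plane fit vertical: xy PCA
    xy=P[:,:2];mu=xy.mean(0);w,v=np.linalg.eigh(np.cov((xy-mu).T));print(mu,np.sqrt(w),v[:,1],np.degrees(np.arctan2(v[1,1],v[0,1])))
    top=P[P[:,2]>0.195];print('top',len(top),top.mean(0) if len(top) else '')
for n,D,box in(('scene',S,(270,260,350,345)),('top',T,(170,160,222,220))):
    X,uv,c=cloud(n,D['p'],D['d'],box)
    k=X[:,2]>0.17
    P=X[k];print(n,'stand pts',len(P),P.min(0),P.max(0))
    for p,u,cc in zip(P,uv[k],c[k]): print(u.astype(int),p.round(3),cc) if n=='top' else 0
E
```

```text
scene fan pts 478 [ 0.57827871 -0.25889321  0.11574008] [ 0.63463776 -0.11565932  0.21483839]
[ 0.60643451 -0.18117666] [0.00435593 0.04265753] [-0.2979562   0.95457954] 107.33488890318314
top 134 [ 0.60673134 -0.18338839  0.20441197]
top fan pts 367 [ 0.57969327 -0.25916321  0.11505182] [ 0.63131212 -0.11814043  0.21496693]
[ 0.60411747 -0.18596475] [0.00410076 0.04074193] [-0.28500947  0.9585247 ] 106.55941464474306
top 147 [ 0.60644171 -0.18914428  0.20468056]
scene stand pts 407 [0.5178933  0.19852089 0.17004041] [0.638493   0.22650822 0.26467531]
top stand pts 313 [0.51885088 0.19543958 0.1718734 ] [0.63728985 0.22490382 0.26412783]
[183 175] [0.637 0.215 0.23 ] [94 68 55]
[184 175] [0.636 0.211 0.235] [58 52 51]
[185 175] [0.636 0.209 0.234] [53 47 47]
[186 175] [0.636 0.206 0.234] [48 42 45]
[187 175] [0.636 0.203 0.235] [41 34 33]
[188 175] [0.637 0.201 0.231] [49 45 44]
[183 176] [0.635 0.215 0.228] [95 69 57]
[184 176] [0.633 0.21  0.238] [56 50 50]
[185 176] [0.633 0.208 0.235] [57 52 50]
[186 176] [0.634 0.206 0.233] [52 45 49]
[187 176] [0.633 0.202 0.237] [38 37 36]
[18
[... 12419 characters left out ...]
 129]
[185 213] [0.529 0.208 0.232] [88 80 78]
[181 214] [0.524 0.215 0.253] [184 173 170]
[182 214] [0.524 0.212 0.251] [213 205 207]
[183 214] [0.525 0.211 0.245] [227 224 222]
[184 214] [0.525 0.208 0.244] [157 153 155]
[185 214] [0.526 0.208 0.233] [75 66 64]
[181 215] [0.522 0.216 0.249] [166 152 150]
[182 215] [0.522 0.213 0.246] [189 184 184]
[183 215] [0.522 0.21  0.251] [208 204 204]
[184 215] [0.522 0.208 0.247] [144 143 142]
[185 215] [0.524 0.208 0.23 ] [85 72 70]
[181 216] [0.519 0.216 0.247] [109  81  71]
[182 216] [0.519 0.213 0.249] [133 122 115]
[183 216] [0.519 0.21  0.25 ] [142 132 129]
[184 216] [0.519 0.208 0.247] [125 112 108]
[185 216] [0.521 0.209 0.226] [106  82  74]
```

View pics/crops.png

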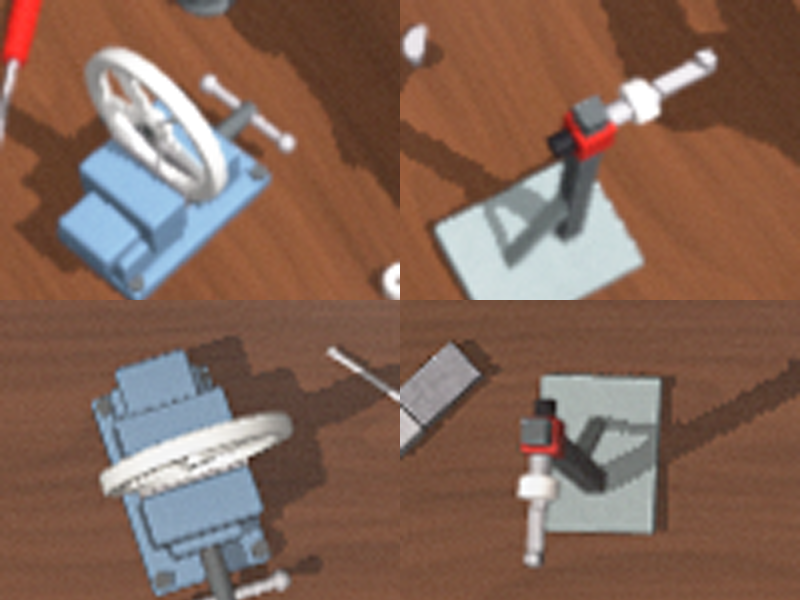

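The crops show the fan rim upright in the vise with its axle yawed about 17°. The hook arm runs from the post towards −x, with the white bumper at about (640,100) and the tip at (705,60) in the upper-right crop. Next I'll fit geometric models to both clouds.

```bash
cat > fit.py <<'E'
from h import *
from scipy.optimize import least_squares
def ring(P,c,yaw,tilt=0):
    d=P-c; ax=np.array([np.cos(yaw),np.sin(yaw),0])
    a=d@ax; r=np.linalg.norm(d-a[:,None]*ax,axis=1)
    q=np.stack([abs(r-.0685)-.0065,abs(a)-.007],1)
    return np.linalg.norm(np.maximum(q,0),axis=1)+np.minimum(q.max(1),0)
def box(P,lo,hi):
    c=(np.array(lo)+hi)/2;h=(np.array(hi)-lo)/2
    q=abs(P-c)-h
    return np.linalg.norm(np.maximum(q,0),axis=1)+np.minimum(q.max(1),0)
def fitfan(clouds,x0,free=True,zmin=.1):
    P=np.vstack(clouds);
    def f(v): return ring(P,v[:3],v[3])
    x=np.array(x0,float)
    for g in (.02,.008,.005):
        d=np.abs(ring(P,x[:3],x[3]));k=d<g;Q=P[k]
        x=least_squares(lambda v:ring(Q,v[:3],v[3]),x,loss='soft_l1',f_scale=.0015).x
    return x,k.sum(),np.std(ring(Q,x[:3],x[3]))
def fitstand(P,x0):
    # v: x,y,yaw,h(land top), half widths base y0,y1
    def f(v,P):
        c,s=np.cos(v[2]),np.sin(v[2])
        L=np.c_[(P[:,0]-v[0])*c+(P[:,1]-v[1])*s,-(P[:,0]-v[0])*s+(P[:,1]-v[1])*c,P[:,2]]
        h=v[3]
        r=np.hypot(L[:,1],L[:,2]-(h+.008-.014))-.014
        bump=np.maximum(r,abs(L[:,0]+.038)-.006)
        return np.min([box(L,[-.009,-.009,0],[.009,.009,.26]),box(L,[-.092,-.005,h-.009],[-.052,.005,h]),
          box(L,[-.092,-.005,h-.009],[-.084,.005,h+.01]),box(L,[-.052,-.005,h-.014],[-.009,.005,h-.006]),
          box(L,[-.040,v[4],0],[.09,v[5],.014])],axis=0)
    x=np.array(x0,float)
    for g in (.015,.008,.006):
        k=abs(f(x,P))<g;Q=P[k]
        x=least_squares(f,x,args=(Q,),loss='soft_l1',f_scale=.0015).x
    return x,k.sum(),np.std(f(x,Q))
E
python3 - <<'E'
from fit import *
S=np.load('pics/scene0.npz');T=np.load('pics/top0.npz')
A={}
for n,D,b in(('scene',S,(205,165,300,255)),('top',T,(280,150,370,240))):
    X,uv,c=cloud(n,D['p'],D['d'],b);A[n]=X[(X[:,2]>.105)&(c.min(1)>60)]
for k,cl in (('s',[A['scene']]),('t',[A['top']]),('b',list(A.values()))):
    x,n,s=fitfan(cl,[.606,-.187,.134,.297]);print('fan',k,x.round(4),np.degrees(x[3]).round(2),n,s.round(4))
B={}
for n,D,b in(('scene',S,(260,255,360,350)),('top',T,(165,155,225,225))):
    X,uv,c=cloud(n,D['p'],D['d'],b);c=c.astype(int)
    red=(c[:,0]-c[:,1]>45)
    z=X[:,2]; white=(c.min(1)>225)
    B[n]=X[(~red)&(~white)&(z>.008)]
for k,cl in (('s',B['scene']),('t',B['top']),('b',np.vstack(list(B.values())))):
    x,n,s=fitstand(cl,[.612,.2095,-.02,.239,-.05,.05]);print('stand',k,x.round(4),np.degrees(x[2]).round(2),n,s.round(4))
E
```

```text
fan s [ 0.6066 -0.1889  0.1356  0.2938] 16.83 330 0.0014
fan t [ 0.6075 -0.1901  0.1344  0.2938] 16.83 284 0.0015
fan b [ 0.6069 -0.1894  0.135   0.2946] 16.88 617 0.0016
stand s [ 0.611   0.211  -0.0423  0.2428 -0.0484  0.0488] -2.42 1431 0.002
stand t [ 0.6108  0.2089 -0.017   0.2452 -0.0489  0.0463] -0.97 1104 0.0025
stand b [ 0.6111  0.2102 -0.0425  0.2433 -0.0492  0.0495] -2.44 2529 0.0023
```

```bash
python3 - <<'E'
from fit import *
D={}
for n in('scene','top'):
    fr=[manip.snapshot(n) for _ in range(5)]
    D[n]=(np.mean([f[0] for f in fr],axis=0),np.median([f[1] for f in fr],axis=0))
    np.savez(f'pics/{n}1.npz',p=D[n][0],d=D[n][1])
bx={'scene':(260,255,360,350),'top':(165,155,225,225)}
B={}
for n in D:
    X,uv,c=cloud(n,*D[n],bx[n]);z=X[:,2]
    red=(c[:,0]-c[:,1]>45);white=c.min(1)>225
    B[n]=X[~red&~white&(z>.008)]
    # rel: project to axis
    k=(z>.005)&(z<.02);R=cv2.minAreaRect(X[k][:,:2].astype(np.float32));print(n,'base rect',R, np.median(z[k]))
    k=z>.2;Y=X[k]
    # arm line
    for lo,hi,l in((.519,.5265,'tip'),(.530,.556,'land'),(.569,.581,'bump'),(.586,.597,'seat?'),(.604,.620,'post')):
        q=Y[(Y[:,0]>lo)&(Y[:,0]<hi)]
        print(n,l,len(q),'ztop p50,80,90,95',np.percentile(q[:,2],[50,80,90,95]).round(4),'y of high', q[q[:,2]>np.percentile(q[:,2],60)][:,1].mean().round(4),'y range',q[:,1].min().round(4),q[:,1].max().round(4))
    print('x min',Y[:,0].min())
    for i,cl in ((n,B[n]),):
        x,m,s=fitstand(cl,[.612,.2095,-.02,.239,-.05,.05]);print('stand',i,x.round(4),np.degrees(x[2]).round(2),m,s.round(4))
        kk=(cl[:,2]>.2);x,m,s=fitstand(cl[kk],[.612,.2095,-.02,.239,-.05,.05]);print('stand upper',i,x.round(4),np.degrees(x[2]).round(2),m,s.round(4))
E
```

```text
scene base rect ((0.5462519526481628, 0.15233486890792847), (0.29409149289131165, 0.2823738157749176), 71.67668151855469) 0.014407877140860555
scene tip 20 ztop p50,80,90,95 [0.248  0.2488 0.2503 0.2504] y of high 0.2143 y range 0.2107 0.2198
scene land 45 ztop p50,80,90,95 [0.2394 0.2406 0.241  0.2414] y of high 0.2142 y range 0.2082 0.2195
scene bump 62 ztop p50,80,90,95 [0.2441 0.2464 0.2469 0.2476] y of high 0.2122 y range 0.1996 0.2256
scene seat? 23 ztop p50,80,90,95 [0.2365 0.2386 0.2388 0.2391] y of high 0.2105 y range 0.2036 0.2188
scene post 96 ztop p50,80,90,95 [0.2562 0.2609 0.2614 0.2618] y of high 0.211 y range 0.1987 0.224
x min 0.5182889167774347
stand scene [ 0.6111  0.2109 -0.0403  0.2426 -0.0491  0.0489] -2.31 1443 0.0013
stand upper scene [ 0.6156  0.2104 -0.0437  0.2427 -0.05    0.05  ] -2.5 160 0.0022
top base rect ((0.6443698406219482, 0.24034343659877777), (0.16928043961524963, 0.14271321892738342), 86.3026123046875) 0.013368883352420926
top tip 13 ztop p50,80,90,95 [0.2465 0.2492 0.2495 0.2498] y of high 0.2129 y range 0.2082 0.2161
top land 37 ztop p50,80,90,95 [0.2379 0.2391 0.2398 0.2401] y of high 0.2123 y range 0.2068 0.2179
top bump 49 ztop p50,80,90,95 [0.2433 0.2455 0.246  0.2465] y of high 0.2096 y range 0.197 0.2244
top seat? 24 ztop p50,80,90,95 [0.236  0.2376 0.2381 0.2382] y of high 0.2102 y range 0.2027 0.2168
top post 57 ztop p50,80,90,95 [0.2583 0.26   0.2609 0.2611] y of high 0.2082 y range 0.1957 0.2175
x min 0.5188463470951911
stand top [ 0.6111  0.2088 -0.0283  0.2464 -0.0498  0.0471] -1.62 1163 0.0017
stand upper top [ 0.6127  0.2073 -0.0382  0.2467 -0.05    0.05  ] -2.19 188 0.0022
```

```bash
cat > plan.py <<'E'
from h import *
from scipy.spatial.transform import Rotation as Ro
def pose():
    s=manip.sense();R=Ro.from_quat(s['tool_rot']).as_matrix();return s,np.array(s['tcp_pos']),R
def plan(target,yawy=None,step=.045,dec=4,turn=8.0):
    """target world TCP, yawy: world yaw (deg) of tool y axis (mod 180)"""
    s,p,R=pose()
    ya=np.degrees(np.arctan2(R[1,1],R[0,1]))
    dy=0 if yawy is None else (yawy-ya+90)%180-90
    d=np.array(target)-p
    n=int(max(np.ceil(np.linalg.norm(d)/step),np.ceil(abs(dy)/turn),1))
    rows=[];q=p.copy();Rc=R.copy()
    for i in range(n):
        g=p+d*(i+1)/n
        l=Rc.T@(g-q); sp=-dy/n
        rows.append([round(float(v),dec) for v in l]+[round(sp,1)])
        q=g;Rc=Rc@Ro.from_euler('z',sp,degrees=True).as_matrix()
    print('t',round(s['t'],2),'tcp',p.round(4),'yawy',round(ya,2),'tilt z',R[:,2].round(4),'F',np.round(s['force'],2),'T',np.round(s['ft_torque'],3),'gap',round(s['finger_gap'],3))
    print('n',n)
    for i in range(0,n,5):print(rows[i:i+5])
E
python3 - <<'E'
from plan import *
plan([.617,-.223,.340],16.9,dec=3)
E
```

```text
t 0.6 tcp [0.21   0.5886 0.3039] yawy 70.36 tilt z [-0. -0. -1.] F [-0.06  0.63  0.22] T [-0.014 -0.101 -0.021] gap 0.996
n 21
[[-0.031, -0.03, -0.002, np.float64(2.5)], [-0.033, -0.028, -0.002, np.float64(2.5)], [-0.034, -0.027, -0.002, np.float64(2.5)], [-0.035, -0.025, -0.002, np.float64(2.5)], [-0.036, -0.024, -0.002, np.float64(2.5)]]
[[-0.037, -0.022, -0.002, np.float64(2.5)], [-0.038, -0.021, -0.002, np.float64(2.5)], [-0.039, -0.019, -0.002, np.float64(2.5)], [-0.04, -0.017, -0.002, np.float64(2.5)], [-0.04, -0.015, -0.002, np.float64(2.5)]]
[[-0.041, -0.014, -0.002, np.float64(2.5)], [-0.042, -0.012, -0.002, np.float64(2.5)], [-0.042, -0.01, -0.002, np.float64(2.5)], [-0.042, -0.008, -0.002, np.float64(2.5)], [-0.043, -0.006, -0.002, np.float64(2.5)]]
[[-0.043, -0.004, -0.002, np.float64(2.5)], [-0.043, -0.002, -0.002, np.float64(2.5)], [-0.043, -0.0, -0.002, np.float64(2.5)], [-0.043, 0.002, -0.002, np.float64(2.5)], [-0.043, 0.003, -0.002, np.float64(2.5)]]
[[-0.043, 0.005, -0.002, np.float64(2.5)]]
```

Call:
{"fn": "apply_moves", "kwargs": {"increments": [[[-0.031,-0.03,-0.008,2.5],[-0.033,-0.028,-0.008,2.5],[-0.034,-0.027,-0.008,2.5],[-0.035,-0.025,-0.008,2.5],[-0.036,-0.024,-0.004,2.5]]], "fingers": 1}}

```text
t: 1.1
tcp_pos: [0.3086, 0.3948, 0.3398]
tool_rot: [0.276, 0.961, 0.002, 0.0]
force: [0.1, 0.4, 0.8]
finger_gap: 1.0
```

Call:
{"fn": "apply_moves", "kwargs": {"increments": [[[-0.037,-0.022,0,2.5],[-0.038,-0.021,0,2.5],[-0.039,-0.019,0,2.5],[-0.04,-0.017,0,2.5],[-0.04,-0.015,0,2.5]]]}}

```text
t: 1.6
tcp_pos: [0.4097, 0.1946, 0.3422]
tool_rot: [0.382, 0.924, 0.005, 0.003]
force: [1.0, 0.8, 0.4]
finger_gap: 1.001
```

```bash
python3 - <<'E'
from plan import *
plan([.617,-.223,.340],16.9,dec=3)
E
```

```text
t 1.6 tcp [0.4097 0.1946 0.3422] yawy 45.03 tilt z [ 0.009   0.0062 -0.9999] F [1.03 0.81 0.43] T [ 0.069 -0.06   0.029] gap 1.001
n 11
[[-0.04, -0.014, 0.0, np.float64(2.6)], [-0.041, -0.012, 0.0, np.float64(2.6)], [-0.041, -0.01, 0.0, np.float64(2.6)], [-0.042, -0.008, 0.0, np.float64(2.6)], [-0.042, -0.006, 0.0, np.float64(2.6)]]
[[-0.042, -0.004, 0.0, np.float64(2.6)], [-0.042, -0.002, 0.0, np.float64(2.6)], [-0.042, -0.001, 0.0, np.float64(2.6)], [-0.042, 0.001, 0.0, np.float64(2.6)], [-0.042, 0.003, 0.0, np.float64(2.6)]]
[[-0.042, 0.005, 0.0, np.float64(2.6)]]
```

Call:
{"fn": "apply_moves", "kwargs": {"increments": [[[-0.04,-0.014,0,2.6],[-0.041,-0.012,0,2.6],[-0.041,-0.01,0,2.6],[-0.042,-0.008,0,2.6],[-0.042,-0.006,0,2.6]]]}}

```text
t: 2.1
tcp_pos: [0.5056, -0.0054, 0.3437]
tool_rot: [0.489, 0.872, 0.006, 0.004]
force: [0.8, 0.4, 0.3]
finger_gap: 1.002
```

Call:
{"fn": "apply_moves", "kwargs": {"increments": [[[-0.042,-0.004,0,2.6],[-0.042,-0.002,0,2.6],[-0.042,0,0,2.6],[-0.03,0,0,2.6],[0,0,0,0]]]}}

```text
t: 2.6
tcp_pos: [0.577, -0.1592, 0.3445]
tool_rot: [0.573, 0.82, 0.007, 0.007]
force: [-0.5, 1.2, 0.1]
finger_gap: 1.003
```

```bash
python3 - <<'E'
from plan import *
plan([.617,-.223,.320],16.9,dec=3)
E
```

```text
t 2.6 tcp [ 0.577  -0.1592  0.3445] yawy 20.11 tilt z [ 0.0193  0.0034 -0.9998] F [-0.5   1.21  0.06] T [-0.001 -0.058  0.004] gap 1.003
n 2
[[-0.037, 0.008, 0.013, np.float64(1.6)], [-0.037, 0.009, 0.013, np.float64(1.6)]]
```

Call:
{"fn": "apply_moves", "kwargs": {"increments": [[[-0.02,0.004,0,0.8],[-0.02,0.004,0,0.8],[-0.02,0.004,0,0.8],[-0.014,0.005,0,0.8],[0,0,0,0]]]}}

```text
t: 3.1
tcp_pos: [0.6165, -0.2228, 0.3443]
tool_rot: [0.595, 0.803, 0.008, 0.004]
force: [-0.0, -0.0, -0.6]
finger_gap: 1.002
```

```bash
python3 - <<'E'
from plan import *
plan([.617,-.223,.260],16.9,dec=4)
E
```

```text
t 3.1 tcp [ 0.6165 -0.2228  0.3443] yawy 16.92 tilt z [ 0.0157  0.0074 -0.9998] F [-0.01 -0.04 -0.57] T [-0.019  0.044  0.021] gap 1.002
n 2
[[-0.0003, -0.0005, 0.0421, np.float64(0.0)], [-0.0003, -0.0005, 0.0421, np.float64(0.0)]]
```

Call:
{"fn": "apply_moves", "kwargs": {"increments": [[[0,0,0.03,0],[0,0,0.03,0],[0,0,0.02,0],[0,0,0.01,0],[0,0,0.006,0]]], "fingers": 0.7}}

```text
t: 3.6
tcp_pos: [0.6167, -0.2162, 0.2484]
tool_rot: [0.593, 0.805, 0.009, 0.004]
force: [0.6, -0.1, 0.3]
finger_gap: 0.7
```

```bash
python3 - <<'E'
from plan import *
plan([.6164,-.2233,.246],16.9,dec=4)
for n,b in (('scene',(195,160,295,240)),('top',(285,150,385,230))):
    p,d=manip.snapshot(n);crop(p,b,4,f'pics/{n}2.png')
a=np.hstack([cv2.imread('pics/scene2.png'),cv2.imread('pics/top2.png')]);cv2.imwrite('pics/c2.png',a)
E
```

```text
t 3.6 tcp [ 0.6167 -0.2162  0.2484] yawy 17.26 tilt z [ 0.0172  0.0088 -0.9998] F [ 0.64 -0.06  0.3 ] T [ 0.019 -0.006 -0.033] gap 0.7
n 1
[[-0.0067, -0.0024, 0.0023, np.float64(0.4)]]
```

View pics/c2.png

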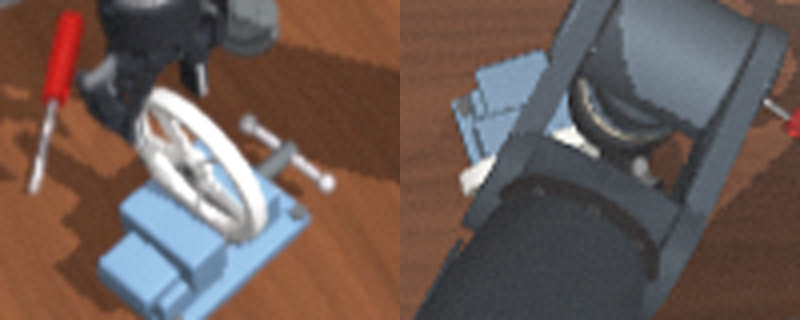

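The fingers straddle the rim on its −y side, with the fan at about (195,165) in the left crop. The tool drifted 7 mm sideways on the way down, so I'll correct that before closing.

Call:
{"fn": "apply_moves", "kwargs": {"increments": [[[-0.0067,-0.0024,0.0023,0.4],[0,0,0,0]]]}}

```text
t: 3.9
tcp_pos: [0.6173, -0.2241, 0.2481]
tool_rot: [0.596, 0.803, 0.009, 0.006]
force: [-0.1, 0.7, 0.0]
finger_gap: 0.697
```

```bash
python3 - <<'E'
from plan import *
plan([.6164,-.2233,.246],16.9,dec=4)
E
```

```text
t 3.9 tcp [ 0.6173 -0.2241  0.2481] yawy 16.87 tilt z [ 0.0203  0.0067 -0.9998] F [-0.13  0.73  0.02] T [-0.037  0.046  0.034] gap 0.697
n 1
[[0.001, -0.0007, 0.0021, np.float64(-0.0)]]
```

Call:
{"fn": "apply_moves", "kwargs": {"increments": [[[0.0008,-0.0008,0.0015,0],[0,0,0,0],[0,0,0,0],[0,0,0,0],[0,0,0,0]]], "fingers": 0, "newtons": 40}}

```text
t: 4.4
tcp_pos: [0.6168, -0.2246, 0.2489]
tool_rot: [0.596, 0.803, 0.009, 0.008]
force: [-0.3, -0.3, -0.7]
finger_gap: 0.153
```

Call:
{"fn": "apply_moves", "kwargs": {"increments": [[[0,0,0,0],[0,0,0,0],[0,0,0,0]]]}}

```text
t: 4.7
tcp_pos: [0.6168, -0.2246, 0.2488]
tool_rot: [0.596, 0.803, 0.009, 0.008]
force: [0.1, -0.1, 0.9]
finger_gap: 0.15
```

```bash
python3 - <<'E'
from plan import *
plan([.6164,-.2233,.246],16.9,dec=4)
E
```

```text
t 4.7 tcp [ 0.6168 -0.2246  0.2488] yawy 16.84 tilt z [ 0.0235  0.0045 -0.9997] F [ 0.14 -0.09  0.94] T [-0.008  0.085  0.004] gap 0.15
n 1
[[0.0014, -0.0001, 0.0028, np.float64(-0.1)]]
```

Call:
{"fn": "apply_moves", "kwargs": {"increments": [[[0,0,0,0],[0,0,0,0],[0,0,-0.003,0],[0,0,-0.005,0],[0,0,-0.006,0]]], "newtons": 100}}

```text
t: 5.2
tcp_pos: [0.6157, -0.2241, 0.2618]
tool_rot: [0.596, 0.803, 0.009, 0.006]
force: [-0.8, -0.2, -1.8]
finger_gap: 0.139
```

```bash
python3 - <<'E'
from plan import *
plan([.6168,-.2246,.33],16.9,dec=4,step=.01)
E
```

```text
t 5.2 tcp [ 0.6157 -0.2241  0.2618] yawy 16.84 tilt z [ 0.0202  0.0066 -0.9998] F [-0.8  -0.17 -1.82] T [-0.057  0.012 -0.027] gap 0.139
n 7
[[-0.0001, 0.0003, -0.0097, np.float64(-0.0)], [-0.0001, 0.0003, -0.0097, np.float64(-0.0)], [-0.0001, 0.0003, -0.0097, np.float64(-0.0)], [-0.0001, 0.0003, -0.0097, np.float64(-0.0)], [-0.0001, 0.0003, -0.0097, np.float64(-0.0)]]
[[-0.0001, 0.0003, -0.0097, np.float64(-0.0)], [-0.0001, 0.0003, -0.0097, np.float64(-0.0)]]
```

Call:
{"fn": "apply_moves", "kwargs": {"increments": [[[0,0.0005,-0.008,0],[0,0.0005,-0.008,0],[0,0.0005,-0.008,0],[0,0,-0.01,0],[0,0,-0.01,0]]]}}

```text
t: 5.7
tcp_pos: [0.6162, -0.2238, 0.3096]
tool_rot: [0.596, 0.803, 0.009, 0.006]
force: [1.1, -0.7, -1.8]
finger_gap: 0.14
```

```bash
python3 - <<'E'
from plan import *
plan([.6168,-.2246,.40],16.9,dec=4,step=.02)
E
```

```text
t 5.7 tcp [ 0.6162 -0.2238  0.3096] yawy 16.84 tilt z [ 0.0202  0.0066 -0.9998] F [ 1.11 -0.66 -1.77] T [-0.062  0.012 -0.02 ] gap 0.14
n 5
[[-0.0002, 0.0004, -0.0181, np.float64(-0.0)], [-0.0002, 0.0004, -0.0181, np.float64(-0.0)], [-0.0002, 0.0004, -0.0181, np.float64(-0.0)], [-0.0002, 0.0004, -0.0181, np.float64(-0.0)], [-0.0002, 0.0004, -0.0181, np.float64(-0.0)]]
```

Call:
{"fn": "apply_moves", "kwargs": {"increments": [[[0,0,-0.015,0],[0,0,-0.02,0],[0,0,-0.02,0],[0,0,-0.015,0],[0,0,0,0]]]}}

```text
t: 6.2
tcp_pos: [0.6149, -0.2244, 0.3877]
tool_rot: [0.596, 0.803, 0.009, 0.009]
force: [0.9, -0.2, -2.0]
finger_gap: 0.146
```

```bash
python3 - <<'E'
from plan import *
from fit import *
S={}
for n in ('scene','top'):
    p,d=manip.snapshot(n);cv2.imwrite(f'pics/{n}3.png',p[:,:,::-1])
plan([.4795,.179,.375],-2.4,dec=3,step=.025)
E
```

```text
t 6.3 tcp [ 0.6141 -0.2239  0.3849] yawy 16.84 tilt z [ 0.0207  0.0063 -0.9998] F [-0.87  0.06 -1.32] T [-0.075 -0.003 -0.02 ] gap 0.138
n 17
[[0.025, -0.001, 0.001, np.float64(1.1)], [0.025, -0.001, 0.001, np.float64(1.1)], [0.025, -0.002, 0.001, np.float64(1.1)], [0.025, -0.002, 0.001, np.float64(1.1)], [0.025, -0.003, 0.001, np.float64(1.1)]]
[[0.025, -0.003, 0.001, np.float64(1.1)], [0.025, -0.004, 0.001, np.float64(1.1)], [0.025, -0.004, 0.001, np.float64(1.1)], [0.025, -0.005, 0.001, np.float64(1.1)], [0.024, -0.005, 0.001, np.float64(1.1)]]
[[0.024, -0.006, 0.001, np.float64(1.1)], [0.024, -0.006, 0.001, np.float64(1.1)], [0.024, -0.007, 0.001, np.float64(1.1)], [0.024, -0.007, 0.001, np.float64(1.1)], [0.024, -0.008, 0.001, np.float64(1.1)]]
[[0.024, -0.008, 0.001, np.float64(1.1)], [0.024, -0.008, 0.001, np.float64(1.1)]]
```

View pics/scene3.png

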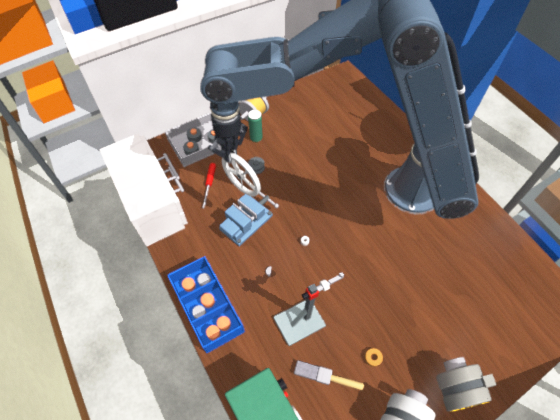

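The fan is held clear of the vise at about (240,172), and the other parts haven't been disturbed. Next I'll carry it to the stand.

Call:
{"fn": "apply_moves", "kwargs": {"increments": [[[0.018,-0.001,0,1.1],[0.025,-0.001,0,1.1],[0.025,-0.002,0,1.1],[0.025,-0.002,0,1.1],[0.025,-0.003,0,1.1]]]}}

```text
t: 6.8
tcp_pos: [0.5731, -0.1112, 0.3775]
tool_rot: [0.637, 0.77, 0.007, 0.001]
force: [-0.1, 0.1, -2.2]
finger_gap: 0.138
```

Call:
{"fn": "apply_moves", "kwargs": {"increments": [[[0.025,-0.003,0,1.1],[0.025,-0.004,0,1.1],[0.025,-0.004,0,1.1],[0.025,-0.005,0,1.1],[0.024,-0.005,0,1.1]]]}}

```text
t: 7.3
tcp_pos: [0.5283, 0.0139, 0.3718]
tool_rot: [0.676, 0.737, 0.004, -0.007]
force: [-0.1, -0.8, -1.9]
finger_gap: 0.142
```

```bash
python3 - <<'E'
from plan import *
plan([.4795,.179,.375],-2.4,dec=3,step=.025)
E
```

```text
t 7.3 tcp [0.5283 0.0139 0.3718] yawy 4.99 tilt z [-0.0048  0.0142 -0.9999] F [-0.12 -0.77 -1.92] T [-0.059 -0.031  0.041] gap 0.142
n 7
[[0.024, -0.005, -0.0, np.float64(1.1)], [0.024, -0.005, -0.0, np.float64(1.1)], [0.024, -0.006, -0.0, np.float64(1.1)], [0.024, -0.006, -0.0, np.float64(1.1)], [0.024, -0.007, -0.0, np.float64(1.1)]]
[[0.024, -0.007, -0.0, np.float64(1.1)], [0.023, -0.008, -0.0, np.float64(1.1)]]
```

Call:
{"fn": "apply_moves", "kwargs": {"increments": [[[0.006,-0.016,0,1.1],[0.006,-0.02,0,1.1],[0.01,-0.015,0,1.1],[0.02,-0.005,0,1.1],[0.02,-0.003,0,1.1]]]}}

```text
t: 7.8
tcp_pos: [0.46, 0.0762, 0.3673]
tool_rot: [0.711, 0.703, -0.001, -0.013]
force: [-0.3, 0.4, -2.5]
finger_gap: 0.14
```

```bash
python3 - <<'E'
from plan import *
plan([.4795,.179,.375],-2.4,dec=3,step=.025)
E
```

```text
t 7.8 tcp [0.46   0.0762 0.3673] yawy -0.65 tilt z [-0.0196  0.0164 -0.9997] F [-0.26  0.37 -2.49] T [-0.122 -0.019 -0.007] gap 0.14
n 5
[[0.021, 0.004, -0.001, np.float64(0.4)], [0.021, 0.004, -0.001, np.float64(0.4)], [0.021, 0.003, -0.001, np.float64(0.4)], [0.021, 0.003, -0.001, np.float64(0.4)], [0.021, 0.003, -0.001, np.float64(0.4)]]
```

Call:
{"fn": "apply_moves", "kwargs": {"increments": [[[0.021,0.003,-0.002,0.4],[0.021,0.003,-0.002,0.4],[0.021,0.003,-0.002,0.4],[0.021,0.002,-0.002,0.4],[0.015,0,0,0.2]]]}}

```text
t: 8.3
tcp_pos: [0.4689, 0.1788, 0.3714]
tool_rot: [0.723, 0.691, -0.007, -0.017]
force: [1.0, -0.7, -2.2]
finger_gap: 0.137
```

Call:
{"fn": "apply_moves", "kwargs": {"increments": [[[0,0,0,0],[0,0,0,0]]]}}

```text
t: 8.5
tcp_pos: [0.4676, 0.1799, 0.3695]
tool_rot: [0.721, 0.692, -0.009, -0.019]
force: [-0.2, -0.8, -2.2]
finger_gap: 0.139
```

```bash
cat > meas.py <<'E'
from fit import *
import sys
def grab(tag,k=3):
    D={}
    for n in('scene','top'):
        fr=[manip.snapshot(n) for _ in range(k)]
        D[n]=(np.mean([f[0] for f in fr],axis=0),np.median([f[1] for f in fr],axis=0))
        np.savez(f'pics/{n}{tag}.npz',p=D[n][0],d=D[n][1])
        cv2.imwrite(f'pics/{n}{tag}.png',D[n][0][:,:,::-1])
    return D
def ringg(P,c,yaw,pit):
    d=P-c; ax=np.array([np.cos(yaw)*np.cos(pit),np.sin(yaw)*np.cos(pit),np.sin(pit)])
    a=d@ax; r=np.linalg.norm(d-a[:,None]*ax,axis=1)
    q=np.stack([abs(r-.0685)-.0065,abs(a)-.007],1)
    return np.linalg.norm(np.maximum(q,0),axis=1)+np.minimum(q.max(1),0)
def fan(D,c0,yaw0):
    A={}
    for n in D:
        uv=proj(n,c0)[0].astype(int);b=(max(uv[0]-55,0),max(uv[1]-55,0),uv[0]+55,uv[1]+55)
        X,_,c=cloud(n,*D[n],b)
        A[n]=X[(c.min(1)>75)&(c.max(1)-c.min(1)<45)]
    A['both']=np.vstack([A['scene'],A['top']])
    for n,P in A.items():
        x=np.r_[c0,yaw0,0]
        for g in(.02,.008,.005):
            k=abs(ringg(P,x[:3],x[3],x[4]))<g;Q=P[k]
            x=least_squares(lambda v:ringg(Q,v[:3],v[3],v[4]),x,loss='soft_l1',f_scale=.0015).x
        print('fan',n,x[:3].round(4),'yaw,pitch',np.degrees(x[3:]).round(2),k.sum(),np.std(ringg(Q,x[:3],x[3],x[4])).round(4))
    return x
E
python3 - <<'E'
from meas import *
from plan import *
D=grab('4')
s,p,R=pose()
plan(p,-2.4)
x=fan(D,p+R@np.array([-.0367,0,.115]),np.radians(-2.4))
print('tcp rel',p-x[:3])
E
```

```text
t 8.8 tcp [0.4682 0.1795 0.3704] yawy -2.48 tilt z [-0.0363  0.0155 -0.9992] F [ 0.01  0.59 -1.35] T [-0.072 -0.057 -0.026] gap 0.141
n 1
[[0.0, 0.0, 0.0, np.float64(-0.1)]]
fan scene [0.4603 0.1539 0.2631] yaw,pitch [-3.98 -4.43] 162 0.0024
fan top [0.4759 0.1109 0.2472] yaw,pitch [14.81  0.08] 45 0.0024
fan both [0.4609 0.1527 0.2619] yaw,pitch [-3.09 -4.53] 162 0.0025
tcp rel [0.00735443 0.02677078 0.10851417][ WARN:0@2.904] global loadsave.cpp:1063 imwrite_ Unsupported depth image for selected encoder is fallbacked to CV_8U.
```

View pics/scene4.png

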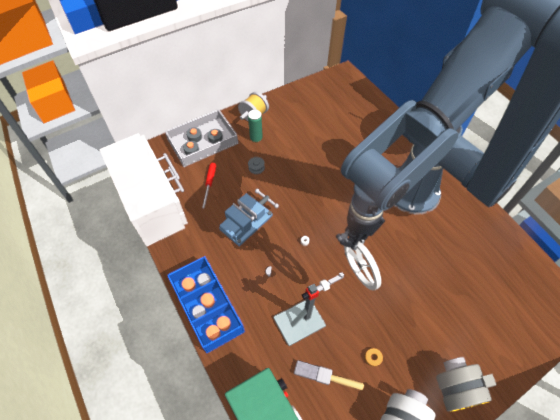

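View pics/top4.png

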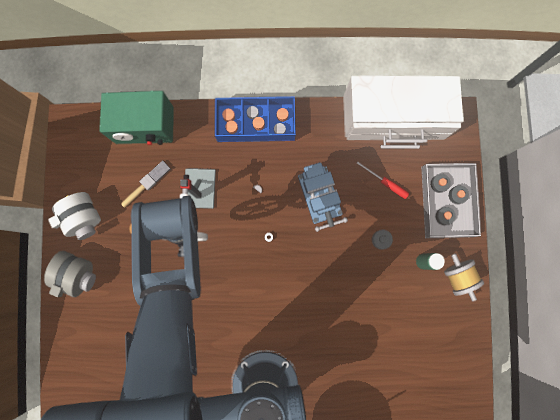

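The fan hangs at about (365,262) in the scene view, short of the hook tip at (341,275). In the top view the arm mostly hides it. My initial guess for the fit had the wrong sign, so I'll refit.

```bash
sed -i 's/cv2.imwrite(f.pics\/{n}{tag}.png.,D\[n\]\[0\]/cv2.imwrite(f"pics\/{n}{tag}.png",D[n][0].astype(np.uint8)/' meas.py; python3 - <<'E'
from meas import *
from plan import *
D={n:(lambda z:(z['p'],z['d']))(np.load(f'pics/{n}4.npz')) for n in('scene','top')}
s,p,R=pose()
x=fan({'scene':D['scene'],'top':D['top']},p+R@np.array([.0367,0,.115]),np.radians(-2.4))
print('hub in tool frame',R.T@(x[:3]-p))
E
```

```text
fan scene [0.4631 0.2191 0.2563] yaw,pitch [-2.73 -3.23] 641 0.0012
fan top [0.4653 0.2187 0.2565] yaw,pitch [-3.52 -3.3 ] 84 0.0009
fan both [0.4633 0.219  0.2564] yaw,pitch [-2.54 -3.23] 725 0.0012
hub in tool frame [ 0.0376802  -0.00247143  0.11471091]
```

Call:
{"fn": "apply_moves", "kwargs": {"increments": [[[0,0,0.01,0],[0,0,0.012,0],[0,0,0.012,0],[0,0,0.012,0],[0,0,0.006,0]]]}}

```text
t: 9.3
tcp_pos: [0.4668, 0.1786, 0.3159]
tool_rot: [0.723, 0.69, -0.007, -0.017]
force: [-0.3, -0.0, -1.8]
finger_gap: 0.138
```

```bash
cat > hub.py <<'E'
from plan import *
H=np.array([.0377,-.0025,.1147])
O=np.array([.611,.210]);yw=-.042
def st(show=True):
    s,p,R=pose();h=p+R@H
    dx,dy=h[:2]-O;c,sn=np.cos(yw),np.sin(yw)
    # fan pitch est
    ya=np.degrees(np.arctan2(R[1,1],R[0,1]))
    up=-R[:,2].copy(); 
    xs=dx*c+dy*sn;ys=-dx*sn+dy*c
    pit=np.arcsin(R[2,1]) -np.radians(1.1)
    print('t %.2f'%s['t'],'tcp',p.round(4),'yawy %.2f'%ya,'tilt',R[:,2].round(4)[:2],'F',np.round(s['force'],2),'gap %.3f'%s['finger_gap'])
    print('hub stand x %.1f y %.1f z %.1f mm'%(xs*1e3,ys*1e3,h[2]*1e3),'pitch %.1f'%np.degrees(pit),'top x %.1f z %.1f'%(xs*1e3-62*np.sin(pit),h[2]*1e3+62))
if __name__=='__main__': st()
E
python3 hub.py
```

```text
t 9.30 tcp [0.4668 0.1786 0.3159] yawy -2.64 tilt [-0.0334  0.0155] F [-0.28 -0.01 -1.83] gap 0.138
hub stand x -148.9 y 1.9 z 201.9 mm pitch -3.1 top x -145.6 z 263.9
```

Call:
{"fn": "apply_moves", "kwargs": {"increments": [[[-0.001,0.008,0,0],[-0.001,0.008,0,0],[0,0.008,0,0],[0,0.008,0,0],[0,0.008,0,0]]]}}

```text
t: 9.8
tcp_pos: [0.5101, 0.174, 0.3143]
tool_rot: [0.723, 0.69, -0.006, -0.017]
force: [-0.5, -0.9, -1.2]
finger_gap: 0.136
```

```bash
python3 hub.py
```

```text
t 9.80 tcp [0.5101 0.174  0.3143] yawy -2.68 tilt [-0.0327  0.0154] F [-0.55 -0.89 -1.18] gap 0.136
hub stand x -105.4 y -0.9 z 200.3 mm pitch -3.0 top x -102.1 z 262.3
```

```bash
python3 - <<'E'
from meas import *
from plan import *
D=grab('5')
s,p,R=pose()
x=fan(D,p+R@np.array([.0377,-.0025,.1147]),np.radians(-2.6))
print('hub in tool frame',R.T@(x[:3]-p))
crop(D['scene'][0].astype(np.uint8),(280,220,420,325),5,'pics/c5.png')
E
```

```text
fan scene [0.5072 0.2135 0.2008] yaw,pitch [-3.59 -2.58] 520 0.0011
fan top [0.5052 0.2122 0.2012] yaw,pitch [-2.32 -2.69] 122 0.0013
fan both [0.5068 0.2131 0.2009] yaw,pitch [-3.38 -2.65] 640 0.0013
hub in tool frame [0.03734488 0.00064765 0.11349567]
```

View pics/c5.png

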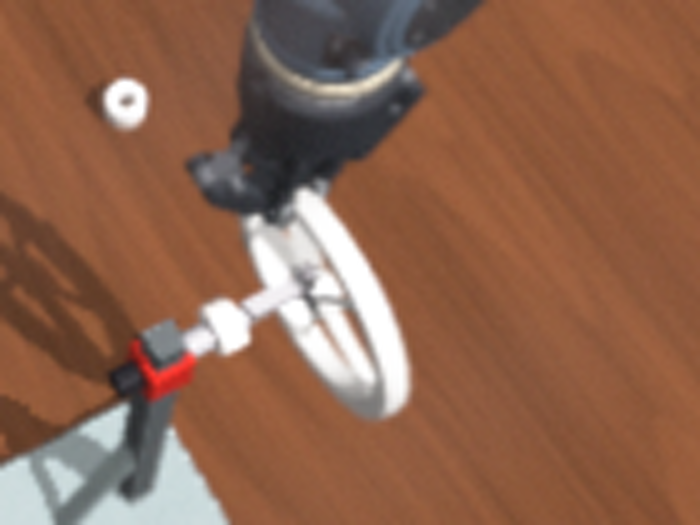

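The hook now points into the top window at about (285,290) in the crop. The rim is about 13 mm above the tip by the fit. I'll move it on over the tip.

Call:
{"fn": "apply_moves", "kwargs": {"increments": [[[0.0005,0.007,0,0],[0.0005,0.007,0,0],[0,0.007,0,0],[0,0.007,0,0],[0,0.005,0,0]]]}}

```text
t: 10.6
tcp_pos: [0.543, 0.1739, 0.3128]
tool_rot: [0.723, 0.691, -0.007, -0.018]
force: [0.3, -0.5, -1.5]
finger_gap: 0.14
```

```bash
sed -i 's/^H=.*/H=np.array([.0375,-.0005,.1138])/' hub.py; python3 hub.py
```

```text
t 10.60 tcp [0.543  0.1739 0.3128] yawy -2.61 tilt [-0.035   0.0152] F [ 0.25 -0.52 -1.46] gap 0.140
hub stand x -70.9 y 0.1 z 199.7 mm pitch -3.1 top x -67.5 z 261.7
```

Call:
{"fn": "apply_moves", "kwargs": {"increments": [[[0,0,0.004,0],[0,0,0.004,0],[0,0,0.004,0],[0,0,0.003,0],[0,0,0,0]]]}}

```text
t: 11.1
tcp_pos: [0.5425, 0.1739, 0.2957]
tool_rot: [0.723, 0.69, -0.008, -0.018]
force: [0.8, 0.1, -1.4]
finger_gap: 0.139
```

```bash
python3 hub.py
```

```text
t 11.10 tcp [0.5425 0.1739 0.2957] yawy -2.63 tilt [-0.037  0.015] F [ 0.84  0.12 -1.38] gap 0.139
hub stand x -71.5 y 0.1 z 182.5 mm pitch -3.3 top x -68.0 z 244.5
```

Call:
{"fn": "apply_moves", "kwargs": {"increments": [[[0,0,0.0015,0],[0,0,0.001,0],[0,0,0.001,0]]]}}

```text
t: 11.4
tcp_pos: [0.5422, 0.1741, 0.2921]
tool_rot: [0.723, 0.691, -0.008, -0.018]
force: [0.0, -0.0, -2.3]
finger_gap: 0.144
```

Call:
{"fn": "apply_moves", "kwargs": {"increments": [[[0,0,0.0008,0],[0,0,0.0005,0]]]}}

```text
t: 11.6
tcp_pos: [0.5422, 0.1741, 0.2909]
tool_rot: [0.723, 0.691, -0.008, -0.018]
force: [-0.7, -0.4, -1.5]
finger_gap: 0.14
```

```bash
python3 hub.py
```

```text
t 11.60 tcp [0.5422 0.1741 0.2909] yawy -2.62 tilt [-0.0364  0.0151] F [-0.71 -0.41 -1.52] gap 0.140
hub stand x -71.8 y 0.3 z 177.7 mm pitch -3.2 top x -68.3 z 239.7
```

Call:
{"fn": "apply_moves", "kwargs": {"increments": [[[0,0,0.0007,0],[0,0,0.0005,0]]]}}

```text
t: 11.8
tcp_pos: [0.5422, 0.1742, 0.2903]
tool_rot: [0.723, 0.691, -0.008, -0.018]
force: [-1.8, -0.1, 1.5]
finger_gap: 0.142
```

Call:
{"fn": "apply_moves", "kwargs": {"increments": [[[0,0,0.0007,0],[0,0,0.0005,0]]]}}

```text
t: 12.0
tcp_pos: [0.5422, 0.1742, 0.29]
tool_rot: [0.723, 0.691, -0.007, -0.018]
force: [-1.6, -0.3, 3.6]
finger_gap: 0.141
```

Call:
{"fn": "apply_moves", "kwargs": {"increments": [[[0,0,0,0],[0,0,0,0],[0,0,0,0]]]}}

```text
t: 12.3
tcp_pos: [0.5421, 0.1742, 0.2904]
tool_rot: [0.723, 0.691, -0.007, -0.018]
force: [-0.9, 0.5, 1.1]
finger_gap: 0.138
```

```bash
python3 hub.py
```

```text
t 12.30 tcp [0.5421 0.1742 0.2904] yawy -2.59 tilt [-0.0348  0.0153] F [-0.93  0.55  1.11] gap 0.138
hub stand x -71.7 y 0.4 z 177.2 mm pitch -3.1 top x -68.3 z 239.2
```

Call:
{"fn": "apply_moves", "kwargs": {"increments": [[[0,0.004,-0.0003,0],[0,0.004,-0.0002,0],[0,0.003,-0.0001,0]]]}}

```text
t: 12.6
tcp_pos: [0.5529, 0.174, 0.2903]
tool_rot: [0.723, 0.691, -0.008, -0.019]
force: [-1.7, -0.3, -0.8]
finger_gap: 0.14
```

```bash
python3 hub.py
```

```text
t 12.60 tcp [0.5529 0.174  0.2903] yawy -2.57 tilt [-0.0373  0.0158] F [-1.73 -0.26 -0.77] gap 0.140
hub stand x -61.2 y 0.7 z 177.1 mm pitch -3.3 top x -57.7 z 239.1
```

Call:
{"fn": "apply_moves", "kwargs": {"increments": [[[0,0.004,-0.0001,0],[0,0.003,-0.0001,0],[0,0.003,-0.0001,0]]]}}

```text
t: 12.9
tcp_pos: [0.5638, 0.1736, 0.2899]
tool_rot: [0.723, 0.691, -0.008, -0.019]
force: [-3.1, -0.6, 1.0]
finger_gap: 0.141
```

```bash
python3 hub.py
```

```text
t 12.90 tcp [0.5638 0.1736 0.2899] yawy -2.57 tilt [-0.0382  0.0159] F [-3.09 -0.57  1.04] gap 0.141
hub stand x -50.5 y 0.7 z 176.7 mm pitch -3.3 top x -46.9 z 238.7
```

Call:
{"fn": "apply_moves", "kwargs": {"increments": [[[0,0.002,-0.0001,0],[0,0.002,-0.0001,0]]]}}

```text
t: 13.1
tcp_pos: [0.5673, 0.1734, 0.2895]
tool_rot: [0.723, 0.691, -0.009, -0.02]
force: [-3.6, 0.5, -0.2]
finger_gap: 0.138
```

```bash
python3 hub.py
```

```text
t 13.10 tcp [0.5673 0.1734 0.2895] yawy -2.55 tilt [-0.0413  0.0159] F [-3.58  0.5  -0.19] gap 0.138
hub stand x -47.3 y 0.7 z 176.3 mm pitch -3.5 top x -43.5 z 238.3
```

```bash
python3 - <<'E'
from meas import *
from plan import *
D=grab('6')
s,p,R=pose()
x=fan(D,p+R@np.array([.0375,-.0005,.1138]),np.radians(-2.6))
print('hub in tool frame',R.T@(x[:3]-p))
crop(D['scene'][0].astype(np.uint8),(270,230,390,320),6,'pics/c6.png')
E
python3 hub.py
```

```text
fan scene [0.563  0.2128 0.1758] yaw,pitch [-2.42 -3.99] 486 0.0015
fan top [0.5629 0.2106 0.1748] yaw,pitch [-2.26 -3.23] 206 0.0013
fan both [0.563  0.2121 0.1758] yaw,pitch [-2.32 -3.61] 688 0.0015
hub in tool frame [ 0.03688292 -0.00152277  0.11437804]
t 13.40 tcp [0.5674 0.1734 0.2895] yawy -2.56 tilt [-0.0402  0.0158] F [-2.43  0.77 -1.05] gap 0.140
hub stand x -47.0 y 0.7 z 176.3 mm pitch -3.4 top x -43.3 z 238.3
```

View pics/c6.png

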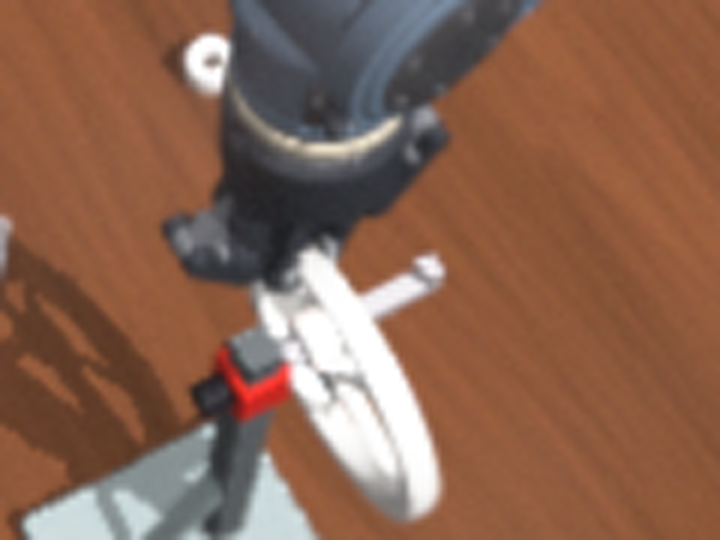

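The rim now covers the front of the bumper at about (300,330) in the crop, and the tip is free at (430,268). By the fit fan_top is at x ≈ −44 mm, so I'll go about 2 mm further and then lower while watching height and force.

Call:
{"fn": "apply_moves", "kwargs": {"increments": [[[0,0.0022,0,0],[0,0.001,0.0008,0]]]}}

```text
t: 13.6
tcp_pos: [0.5702, 0.1733, 0.2884]
tool_rot: [0.723, 0.691, -0.01, -0.02]
force: [-2.1, 0.1, 1.1]
finger_gap: 0.139
```

Call:
{"fn": "apply_moves", "kwargs": {"increments": [[[0,0.0003,0.001,0],[0,0.0003,0.001,0]]]}}

```text
t: 13.8
tcp_pos: [0.5705, 0.1732, 0.2862]
tool_rot: [0.722, 0.691, -0.01, -0.02]
force: [-3.4, 0.3, 0.3]
finger_gap: 0.144
```

```bash
python3 hub.py
```

```text
t 13.80 tcp [0.5705 0.1732 0.2862] yawy -2.54 tilt [-0.0422  0.0155] F [-3.39  0.28  0.3 ] gap 0.144
hub stand x -44.2 y 0.6 z 173.1 mm pitch -3.6 top x -40.3 z 235.1
```

Call:
{"fn": "apply_moves", "kwargs": {"increments": [[[0,0,0.0008,0],[0,0,0.0006,0]]]}}

```text
t: 14.0
tcp_pos: [0.5703, 0.1732, 0.2845]
tool_rot: [0.722, 0.691, -0.01, -0.02]
force: [-2.8, 0.1, 1.5]
finger_gap: 0.138
```

Call:
{"fn": "apply_moves", "kwargs": {"increments": [[[0,0,0.0006,0],[0,0,0.0005,0]]]}}

```text
t: 14.2
tcp_pos: [0.5703, 0.1733, 0.2841]
tool_rot: [0.722, 0.691, -0.01, -0.02]
force: [-4.7, -0.5, 2.7]
finger_gap: 0.139
```

```bash
python3 hub.py
```

```text
t 14.20 tcp [0.5703 0.1733 0.2841] yawy -2.53 tilt [-0.0422  0.0156] F [-4.74 -0.51  2.69] gap 0.139
hub stand x -44.4 y 0.7 z 170.9 mm pitch -3.6 top x -40.5 z 232.9
```

Call:
{"fn": "apply_moves", "kwargs": {"increments": [[[0,-0.0015,0,0],[0,-0.0015,0,0],[0,0,0.0002,0]]]}}

```text
t: 14.5
tcp_pos: [0.5683, 0.1733, 0.2845]
tool_rot: [0.723, 0.691, -0.008, -0.019]
force: [-3.8, 0.2, 1.5]
finger_gap: 0.138
```

```bash
python3 hub.py;  python3 - <<'E'
from meas import *
from plan import *
D=grab('7')
s,p,R=pose()
x=fan(D,p+R@np.array([.0375,-.0005,.1138]),np.radians(-2.6))
dx,dy=x[:2]-[.611,.21];xs=dx-.042*dy;ys=dy+.042*dx
print(xs,ys,'top',xs-.062*np.sin(x[4]))
crop(D['scene'][0].astype(np.uint8),(270,230,390,320),6,'pics/c7.png')
E
python3 hub.py
```

```text
t 14.50 tcp [0.5683 0.1733 0.2845] yawy -2.56 tilt [-0.0384  0.0157] F [-3.83  0.17  1.46] gap 0.138
hub stand x -46.0 y 0.6 z 171.3 mm pitch -3.3 top x -42.4 z 233.3
fan scene [0.5641 0.2131 0.1709] yaw,pitch [-2.48 -3.85] 467 0.0014
fan top [0.5639 0.2111 0.1691] yaw,pitch [-2.33 -2.75] 201 0.0012
fan both [0.564  0.2124 0.1708] yaw,pitch [-2.35 -3.39] 667 0.0015
-0.0470734334683198 0.0003949174863838341 top -0.043408996879119206
t 14.80 tcp [0.5683 0.1733 0.2845] yawy -2.55 tilt [-0.0389  0.0157] F [-2.67 -0.25  1.6 ] gap 0.139
hub stand x -46.0 y 0.7 z 171.3 mm pitch -3.4 top x -42.4 z 233.3
```

View pics/c7.png

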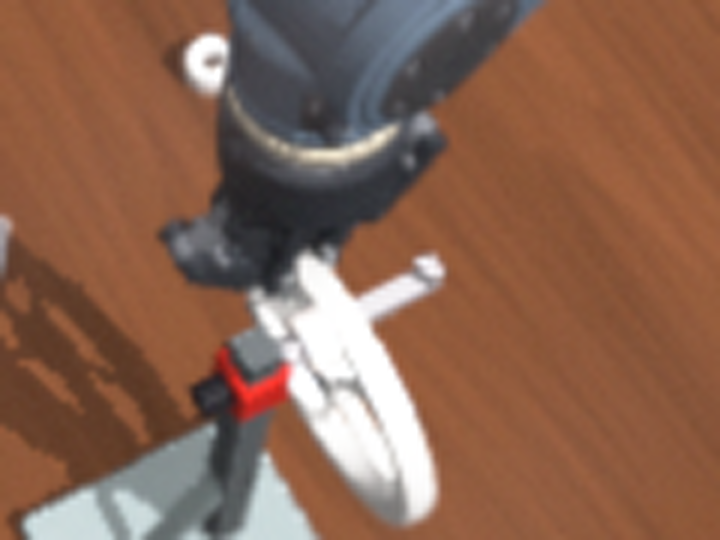

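Call:
{"fn": "apply_moves", "kwargs": {"increments": [[[0,-0.0012,0.0002,0],[0,-0.0008,0.0002,0],[0,0,0.0001,0]]], "newtons": 60}}

```text
t: 15.1
tcp_pos: [0.5673, 0.1734, 0.2844]
tool_rot: [0.723, 0.691, -0.007, -0.018]
force: [-3.5, 0.4, 0.8]
finger_gap: 0.143
```

```bash
python3 hub.py
```

```text
t 15.10 tcp [0.5673 0.1734 0.2844] yawy -2.58 tilt [-0.0356  0.0158] F [-3.48  0.37  0.82] gap 0.143
hub stand x -46.6 y 0.7 z 171.3 mm pitch -3.2 top x -43.2 z 233.3
```

Call:
{"fn": "apply_moves", "kwargs": {"increments": [[[0,-0.0015,0.0001,0],[0,-0.001,0.0002,0],[0,-0.0005,0.0002,0]]], "newtons": 40}}

```text
t: 15.4
tcp_pos: [0.5665, 0.1733, 0.2846]
tool_rot: [0.723, 0.69, -0.005, -0.016]
force: [-0.5, 0.5, 0.0]
finger_gap: 0.138
```

```bash
python3 hub.py
```

```text
t 15.40 tcp [0.5665 0.1733 0.2846] yawy -2.64 tilt [-0.0287  0.0162] F [-0.51  0.51  0.03] gap 0.138
hub stand x -46.5 y 0.7 z 171.4 mm pitch -2.8 top x -43.5 z 233.4
```

Call:
{"fn": "apply_moves", "kwargs": {"increments": [[[0,0,0.0003,0],[0,0,0.0003,0],[0,0,0,0]]], "newtons": 20}}

```text
t: 15.7
tcp_pos: [0.5666, 0.1734, 0.2843]
tool_rot: [0.723, 0.69, -0.005, -0.016]
force: [-0.1, 0.7, 1.9]
finger_gap: 0.139
```

```bash
python3 hub.py
```

```text
t 15.70 tcp [0.5666 0.1734 0.2843] yawy -2.63 tilt [-0.0284  0.0163] F [-0.12  0.73  1.88] gap 0.139
hub stand x -46.5 y 0.7 z 171.1 mm pitch -2.8 top x -43.5 z 233.1
```

Fz shows the seat carrying the weight, with about 3.5 N of contact. I'll open the fingers in small steps.

Call:
{"fn": "apply_moves", "kwargs": {"increments": [[[0,0,0,0],[0,0,0,0],[0,0,0,0]]], "fingers": 0.16}}

```text
t: 16.0
tcp_pos: [0.5666, 0.1734, 0.2842]
tool_rot: [0.723, 0.69, -0.005, -0.016]
force: [-0.4, -0.8, 0.5]
finger_gap: 0.162
```

Call:
{"fn": "apply_moves", "kwargs": {"increments": [[[0,0,0,0],[0,0,0,0],[0,0,0,0]]], "fingers": 0.2}}

```text
t: 16.3
tcp_pos: [0.5667, 0.1734, 0.2838]
tool_rot: [0.723, 0.69, -0.005, -0.016]
force: [-0.8, 0.1, 0.0]
finger_gap: 0.195
```

Call:
{"fn": "apply_moves", "kwargs": {"increments": [[[0,0,0,0],[0,0,0,0],[0,0,0,0],[0,0,0,0]]], "fingers": 0.35}}

```text
t: 16.7
tcp_pos: [0.5667, 0.1735, 0.2836]
tool_rot: [0.723, 0.69, -0.005, -0.016]
force: [-0.8, -0.3, -0.3]
finger_gap: 0.351
```

```bash
python3 hub.py;  python3 - <<'E'
from meas import *
from plan import *
D=grab('8')
s,p,R=pose()
x=fan(D,np.array([.564,.2124,.171]),np.radians(-2.6))
dx,dy=x[:2]-[.611,.21];xs=dx-.042*dy;ys=dy+.042*dx
print(xs,ys,'top',xs-.062*np.sin(x[4]))
crop(D['scene'][0].astype(np.uint8),(270,230,390,320),6,'pics/c8.png')
E
```

```text
t 16.70 tcp [0.5667 0.1735 0.2836] yawy -2.65 tilt [-0.0285  0.0165] F [-0.81 -0.31 -0.28] gap 0.351
hub stand x -46.3 y 0.9 z 170.4 mm pitch -2.8 top x -43.3 z 232.4
fan scene [0.566  0.2123 0.1709] yaw,pitch [-2.98 -0.22] 475 0.0013
fan top [0.5664 0.2105 0.1689] yaw,pitch [-2.63  0.21] 167 0.0011
fan both [0.5662 0.2117 0.1708] yaw,pitch [-2.84 -0.16] 642 0.0014
-0.044914465775081396 -0.00016829430971178078 top -0.04474016406930816
```

View pics/c8.png

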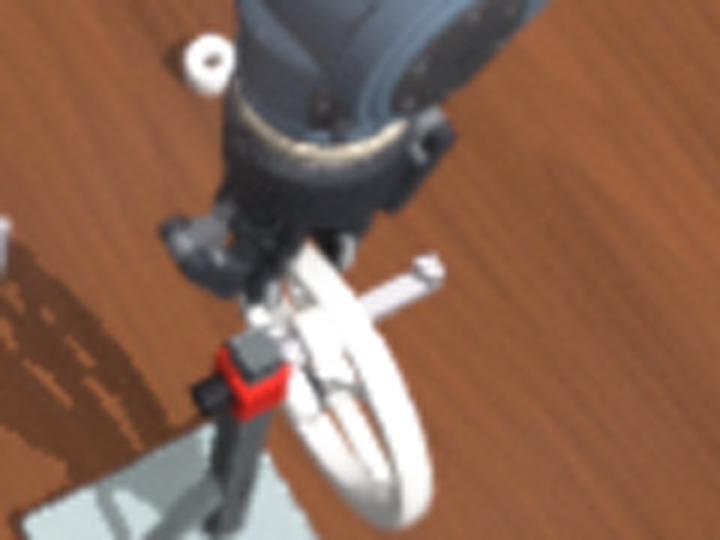

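The fan now hangs vertical, at stand x ≈ −44.7 mm and y ≈ −0.2 mm, and both fingers are clear. I'll open them a little more and withdraw straight up.

Call:
{"fn": "apply_moves", "kwargs": {"increments": [[[0,0,0,0],[0,0,0,0],[0,0,-0.004,0],[0,-0.0003,-0.008,0],[0,-0.0003,-0.01,0]]], "fingers": 0.55}}

```text
t: 17.5
tcp_pos: [0.5661, 0.173, 0.3057]
tool_rot: [0.723, 0.69, -0.006, -0.017]
force: [-0.5, -0.8, -0.7]
finger_gap: 0.551
```

Call:
{"fn": "apply_moves", "kwargs": {"increments": [[[0,-0.0003,-0.012,0],[0,-0.0005,-0.015,0],[0,-0.0005,-0.02,0],[0,0,-0.03,0],[0,0,-0.03,0]]]}}

```text
t: 18.0
tcp_pos: [0.5669, 0.1711, 0.4187]
tool_rot: [0.723, 0.69, -0.007, -0.018]
force: [0.2, -0.6, 0.1]
finger_gap: 0.552
```

Call:
{"fn": "apply_moves", "kwargs": {"increments": [[[-0.03,0,-0.02,0],[-0.04,0,0,0],[-0.04,0,0,0],[-0.02,0,0,0],[0,0,0,0]]]}}

```text
t: 18.5
tcp_pos: [0.5634, 0.0381, 0.4514]
tool_rot: [0.722, 0.692, 0.001, -0.009]
force: [-0.2, 0.6, -0.0]
finger_gap: 0.553
```

```bash
python3 - <<'E'
from meas import *
D=grab('9')
for i in range(2):
    x=fan(D,np.array([.566,.2117,.171]),np.radians(-2.6))
    dx,dy=x[:2]-[.611,.21];xs=dx-.042*dy;ys=dy+.042*dx
    print(xs,ys,'top',xs-.062*np.sin(x[4]))
    if i==0: D=grab('10')
E
python3 hub.py
```

```text
fan scene [0.5661 0.2124 0.1708] yaw,pitch [-3.06 -0.09] 573 0.0012
fan top [0.5666 0.2105 0.1696] yaw,pitch [-2.44 -0.14] 289 0.0016
fan both [0.5662 0.2119 0.1706] yaw,pitch [-2.92 -0.14] 861 0.0015
-0.044860426858886956 2.82906604409073e-05 top -0.044713931230081355
fan scene [0.5661 0.2126 0.1709] yaw,pitch [-3.01 -0.07] 578 0.0012
fan top [0.5666 0.2103 0.1694] yaw,pitch [-2.5  -0.22] 289 0.0016
fan both [0.5662 0.212  0.1705] yaw,pitch [-2.89 -0.14] 864 0.0015
-0.044847452919676505 0.00013677781693875713 top -0.04469468499201038
t 19.10 tcp [0.5634 0.041  0.4497] yawy -2.16 tilt [-0.0136  0.0158] F [-0.45 -0.03 -0.59] gap 0.553
hub stand x -42.7 y -131.6 z 336.5 mm pitch -1.9 top x -40.6 z 398.5
```

View pics/scene10.png

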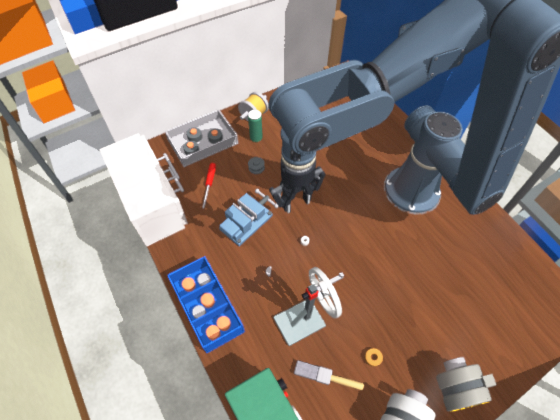

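The fan hangs still on the hook at about (325,292), the gripper is well away at (297,185), and the bystander parts look where they were. Handing in.

```bash
python3 -c "
from station import manip
print(manip.sign_off())"
```

```text
the job is handed in; nothing more can be done
None
```

The fan wheel is hanging released and still in the hook's seat, and I handed the job in at about 19 s of the 64 s allowed. `sign_off()` reports no verdict, so none of the judged conditions is confirmed.

- **Lift and carry:** I pinched the rim about 37 mm to the −y side of the top with a 100 N grip. I lifted it straight out of the vise and carried it over the hook tip.
- **Feeling for the hook:** The rim met the land at 239.2 mm above the counter, which agreed with the roughly 239 mm I had read from the cameras. The hardest reading on the land was about 5 N.
- **Seating:** I slid the rim back against the bumper, past the step, and let it down about 6 mm into the seat while holding it. I estimate up to about 4.5 N down and 4.7 N sideways there. I then eased it back until the sideways force vanished, and opened the fingers in small steps.

**Last camera checks, after backing away:**

| Quantity | Measured | Required |
|---|---|---|
| fan_top x in the stand's frame | −44.7 mm | −49 to −41 mm |
| Hub y in the stand's frame | about 0 mm | within ±12 mm |
| Hub height | 170.5 mm | 162 to 191 mm |
| Tilt of the axle from level | about 0.1° | – |

Two sets of pictures taken one after the other gave the same pose, and the other parts looked undisturbed in the scene view.

**Disagreements and limits:**
- The two cameras differed by about 2 mm in y and 1.5 mm in height.
- Fast moves had tilted the tool by about 2°, so the fan was held about 3° off upright. It straightened when released.
- I did not measure the bumper travel directly. By the seat geometry, fan_top at −44.7 mm means about 6 mm.

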